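# Slide a vehicle plate out over the hand-over step

### The job

On the drivers' check-in desk, slide the blue vehicle plate along the top of the wooden step, without gripping or lifting it, until its yellow band, and no more than the band (30 mm), overhangs the step's front edge, so that the driver can take it from there. Leave it lying flat with the band's border lined up along the edge, and leave the red plate and everything else where it is.

Things in the scene. Friction and masses are not known exactly. Their poses are not given: they have to be found in the camera images.
- riser: The wooden step, fixed to the desk: 200 mm deep (its x), 340 mm wide (its y), flat top 60 mm above the desk, open underneath in front. Origin at the centre of its footprint at desk height. Its x axis points to its front edge, which is the long edge away from the robot.
- edge (a point): Middle of the step's front top edge, 100 mm ahead of the step's origin and 60 mm up; axes as the step's: x points straight out over the edge, y along the edge.
- blue_plate: The plate to slide: a flat stiff plastic plate, 100 mm long (its x), 80 mm wide (its y), 8 mm thick, about 60 to 130 g, blue with a white paper patch on top; the 30 mm at its +x end, the end nearer the step's front edge, is a yellow band across the full width. It lies loose on the step, somewhat askew, wholly behind the edge; it may be in either the left or the right half of the step. Origin at the centre of its underside, x along its length towards the band.
- blue_plate_line (a point): Middle of the border between blue and yellow on the top face of the blue plate, 20 mm ahead of the plate's origin (x) and 8 mm up. When the job is done it is right above the step's front edge.
- red_plate: A plate of the same shape and size but red with a yellow band, lying on the other half of the step. To be left alone. Origin at the centre of its underside.
- stamp: A black upright hand stamp, 28 mm across, 42 mm tall, standing on the step between the two plates. Leave alone. Origin at the centre of its foot.
- mouse: White computer mouse, 105 x 60 x 34 mm, on the desk to the left of the step. Leave alone. Origin at the centre of its underside.
- thermometer: White and blue hand thermometer lying on the desk beyond the step, about 145 x 38 x 26 mm. Leave alone. Origin on its underside, near its middle.
- checker: Black breath-test device standing upright on an 80 mm square clear foot, 120 mm tall, on the desk to the left of the step, far side. Leave alone. Origin at the centre of its foot.
- calendar: Tent-shaped paper desk calendar, 120 mm wide, about 137 mm tall, on the desk to the right of the step, far side. Leave alone. Origin at the centre of its foot.
- cup: White cup, 76 mm across the rim, 90 mm tall, on the desk to the right, nearer the robot than the step. Leave alone. Origin at the centre of its foot.

How it is judged:
By the outcome, as a careful person would: the job done as asked, in the order asked, and still so for the second after the job is handed in, with the robot touching nothing.
It also fails if it takes over 42 s, if anything falls off the work surface, if the arm or the gripper's body presses on something with over 40 N, if the wrist force passes 120 N, or if a joint passes its speed limit or range.

### The arm

A 6-joint arm with a two-finger parallel gripper is mounted at the origin on the work surface. World frame = base frame: x ahead of the robot, y to its left, z up, the work surface at z = 0. Lengths are in m, angles in rad, forces in N, time in s.
With the tool pointing down it reaches from about 0.35 to 0.975 m from the base axis. Payload 4.9 kg.
Tool frame: the origin (TCP) lies midway between the tips of the shut fingers; the grasp point (between the pads) lies 19 mm behind it; z points along the fingers, y is the direction in which the jaws open and shut (so a half turn about z gives the same grasp; the last joint's range is limited). The gripper opens to 85 mm and grips with 20 to 120 N. Pads are 22 mm wide; open, the fingers measure 114 mm over their backs; the gripper's body (76 mm by 85 mm) begins 54 mm behind the grasp point. The pads swing forward as they close: fully open they stand 13 mm farther back than shut.
Start: joints at [1.031, 0.053, 1.613, -0, 1.476, -0.119], TCP at [0.255, 0.57, 0.231] pointing down, gripper open.
Joint ranges: [-3.01, 3.01], [-1.01, 2.22], [0.06, 2.58], [-1.02, 4.17], [0.09, 2.62], [-3.14, 3.14]. Speed limits (rad/s): [2.57, 2.57, 3.14, 3.14, 3.14, 3.14].

### API

Orientations are given as a rotation vector (axis times angle).
In Python, from station import ctrl gives the robot as it stands.
- The arm moves only by the tool play_rows, never from a script. Its argument "motion" is a list that holds one entry, the list of rows, each a list of 7 numbers: the closure, from -1 (fully open) to 1 (shut), then the shift along the tool's x, y, z in cm, then the turn, a rotation vector about the tool's x, y, z in degrees. A call has 1 to 20 rows; each row is the pose to reach, as a shift and turn from the pose measured when the call began, along the tool's axes at that moment; what a row does not reach only later rows make up. A row lasts 1/8 s, in which the tool goes at most 62.5 mm and 10.7 degrees, less where a joint would pass 70% of its speed; a pose out of reach is approached as far as the arm can. A call with a gripper value outside its range is refused whole. The fingers move at their own pace and stop on an object; "newtons" is the grip in N (left out, the last holds). Time passes only in rows, so rows that repeat a pose let the fingers close. It gives the time, the measured TCP pose, the force and the opening at its end, in the units of the state.
- ctrl.get_obs(): the state, without advancing time (a new reading comes with each control period).
- ctrl.get_image(name): name is "scene" or "top" or "wrist"; returns a dict with "color" (384x512x3 uint8, red, green, blue), "mtx" (3x3 intrinsics, pixels), "T" (4x4, takes a point from camera to world coordinates). Camera axes: x right, y up, looking along -z (the intrinsics and any distortion apply to the point x, -y, -z); pixel columns grow to the right and rows downward; lengths in m; the calibration is good to about 2 mm. A picture is of the moment at which its call begins. There is no depth.
- ctrl.finish_job(): hands the job in, once; it reports no verdict.
The state is a dict: "t": time; "q": joint angles; "dq": joint speeds; "effort": joint torques, N m; "tool_pos": TCP position; "tool_rot": TCP orientation; "contact_force": force on the tool from outside, world axes, zero at the start; "wrist_torque": the same for the moment, N m; "opening": finger opening in m.
Only numpy, scipy, OpenCV 4.12 (cv2) and the standard library are available. Lean on these libraries where they do the work, as an engineer would, in place of code of your own. Each camera call takes 0.05 s, during which the arm holds its last target.

## Working session

There is one attempt and no reset: what is moved stays moved. The work goes in short steps, Python scripts to look and compute and a tool call to move; the robot and the scene stay as the last step left them, time stands still between calls to the robot, and variables do not carry over. Pictures are saved under pics/ and viewed, and the job is handed in when it is done.

Besides the shell and the picture viewer there is one more tool, called after "Emit:" by a JSON object that holds its "api" and its "payload". play_rows: Moves the arm, as the interface text tells. Its arguments: {"type":"object","properties":{"motion":{"type":"array"},"newtons":{"type":"number"}},"required":["motion"]}

```bash
mkdir -p pics; ls
cat > look.py <<'E'
import sys,cv2,pickle
from station import ctrl
n=sys.argv[2:]
for k in n:
    d=ctrl.get_image(k); cv2.imwrite(f"pics/{sys.argv[1]}_{k}.png",cv2.cvtColor(d["color"],cv2.COLOR_RGB2BGR)); pickle.dump({a:d[a] for a in d},open(f"pics/{sys.argv[1]}_{k}.pkl","wb"))
    print(k,d.keys(),d["mtx"].round(1).tolist(),d["T"].round(3).tolist())
E
python3 look.py a scene top; python3 -c "
from station import ctrl
print(ctrl.get_obs())"
```

```text
pics
scene dict_keys(['color', 'mtx', 'T']) [[418.2, 0.0, 254.9], [0.0, 418.2, 190.8], [0.0, 0.0, 1.0]] [[0.091, -0.585, 0.806, 1.473], [0.996, 0.066, -0.065, -0.082], [-0.016, 0.808, 0.589, 0.73], [0.0, 0.0, 0.0, 1.0]]
top dict_keys(['color', 'mtx', 'T']) [[463.5, 0.0, 247.7], [0.0, 463.5, 190.3], [0.0, 0.0, 1.0]] [[0.023, 0.98, -0.198, 0.263], [-1.0, 0.02, -0.015, -0.01], [-0.01, 0.198, 0.98, 1.495], [0.0, 0.0, 0.0, 1.0]]
{'t': 0.1, 'q': array([ 1.03098713e+00,  5.33032095e-02,  1.61417269e+00,  1.74705070e-07,
        1.47601775e+00, -1.19016974e-01]), 'dq': array([ 0.00096027, -0.00198544, -0.00110236,  0.00095178,  0.00010302,
        0.00025169]), 'effort': array([ 1.25382971e-04, -3.94903207e+01, -3.71363997e+01, -1.59990900e-04,
        3.86057451e-03, -1.04598570e-05]), 'tool_pos': array([0.25501377, 0.56997734, 0.23016874]), 'tool_rot': array([-6.55984411e-01, -3.07171229e+00,  2.82488449e-03]), 'contact_force': array([1.14005825, 0.43258277, 0.07913644]), 'wrist_torque': array([-0.02093024, -0.01088497,  0.05166943]), 'opening': 0.08538938289519972}
```

View pics/a_top.png

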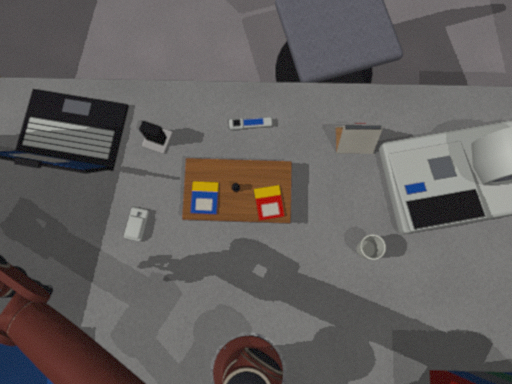

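View pics/a_scene.png

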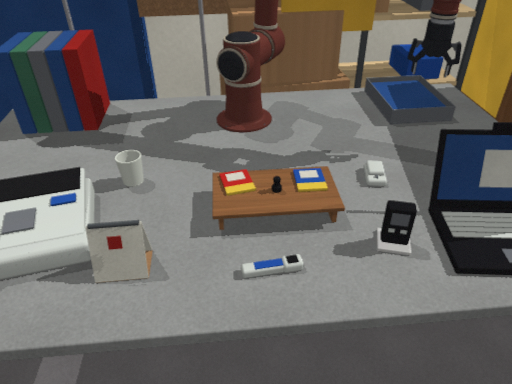

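Top view: step at cols 184–292, rows 158–222; blue plate at cols 191–219, rows 182–214, band up (away from robot). The red plate is at about (269,202), the stamp at (236,187). The scene view agrees, with the blue plate near (310,179).

```bash
cat > h.py <<'E'
import cv2,pickle,numpy as np
def load(n): return pickle.load(open(f"pics/{n}.pkl","rb"))
def cast(d,uv,z):
    uv=np.atleast_2d(np.asarray(uv,float)); K=d["mtx"];T=d["T"]
    p=np.c_[(uv[:,0]-K[0,2])/K[0,0],-(uv[:,1]-K[1,2])/K[1,1],-np.ones(len(uv))]@T[:3,:3].T
    o=T[:3,3]; return o+p*((z-o[2])/p[:,2])[:,None]
def proj(d,P):
    P=np.atleast_2d(P); c=(P-d["T"][:3,3])@d["T"][:3,:3]; K=d["mtx"]
    return np.c_[K[0,2]+K[0,0]*c[:,0]/-c[:,2],K[1,2]+K[1,1]*c[:,1]/c[:,2]]
def masks(d):
    h=cv2.cvtColor(d["color"],cv2.COLOR_RGB2HSV)
    R=lambda a,b:cv2.inRange(h,np.array(a),np.array(b))
    return dict(yellow=R((22,150,90),(35,255,255)),blue=R((105,150,50),(128,255,255)),red=R((0,200,90),(4,255,255))|R((174,200,90),(180,255,255)),wood=R((5,80,30),(20,255,200)))
def blobs(m,lo=30):
    cs,_=cv2.findContours(m,cv2.RETR_EXTERNAL,cv2.CHAIN_APPROX_NONE)
    return sorted([c for c in cs if cv2.contourArea(c)>lo],key=lambda c:-cv2.contourArea(c))
E
python3 - <<'E'
from h import *
d=load("a_top"); m=masks(d)
for k,z in [("yellow",.068),("blue",.068),("red",.068),("wood",.06)]:
    for c in blobs(m[k])[:4]:
        r=cv2.minAreaRect(c)
        u,v=r[0]
        if not(150<u<310 and 140<v<230): continue
        P=cast(d,c[:,0,:]+0.,z)[:,:2].astype(np.float32); R=cv2.minAreaRect(P)
        print(k,np.round(r[0],1),np.round(R[0],4),np.round(R[1],4),round(R[2],1),cv2.boxPoints(R).round(4).tolist())
E
```

```text
yellow [266.9 191.1] [ 0.5493 -0.0486] [0.0303 0.0821] 9.5 [[0.5275999903678894, -0.010599999688565731], [0.541100025177002, -0.09160000085830688], [0.5709999799728394, -0.08659999817609787], [0.5575000047683716, -0.00559999980032444]]
yellow [205.  185.5] [0.5632 0.1468] [0.029  0.0822] 1.2 [[0.5479000210762024, 0.1875], [0.5496000051498413, 0.10540000349283218], [0.5785999894142151, 0.10599999874830246], [0.5769000053405762, 0.18809999525547028]]
blue [203.7 202.2] [0.5099 0.1483] [0.0767 0.0653] 88.5 [[0.47620001435279846, 0.11089999973773956], [0.5414999723434448, 0.10909999907016754], [0.5436000227928162, 0.18569999933242798], [0.478300005197525, 0.1875]]
red [269.6 207.5] [ 0.4973 -0.0576] [0.0655 0.0782] 10.3 [[0.45809999108314514, -0.02500000037252903], [0.47209998965263367, -0.10189999639987946], [0.5364999771118164, -0.09019999951124191], [0.522599995136261, -0.013299999758601189]]
wood [236.9 190. ] [0.5537 0.0457] [0.3401 0.1991] 89.3 [[0.4519999921321869, -0.12309999763965607], [0.6510999798774719, -0.12559999525547028], [0.6554999947547913, 0.21449999511241913], [0.4564000070095062, 0.21699999272823334]]
```

```bash
python3 look.py b wrist
python3 - <<'E'
from h import *
from station import ctrl
from scipy.spatial.transform import Rotation as Ro
d=load("b_wrist"); o=ctrl.get_obs(); R=Ro.from_rotvec(o["tool_rot"]).as_matrix()
print("R",R.round(3)); print("cam in tool",(R.T@(d["T"][:3,3]-o["tool_pos"])).round(4)); print((R.T@d["T"][:3,:3]).round(3))
psi=np.radians(-.7)
# desired: tool x=-xedge?, y=+yedge, z down
G=np.c_[[-np.cos(psi),-np.sin(psi),0],[-np.sin(psi),np.cos(psi),0],[0,0,-1]]
print("turn deg",np.degrees(Ro.from_matrix(R.T@G).as_rotvec()))
p=np.array([.47,.147,.26]); print("shift cm",R.T@(p-o["tool_pos"])*100)
E
```

```text
wrist dict_keys(['color', 'mtx', 'T']) [[291.9, 0.0, 251.8], [0.0, 291.9, 193.2], [0.0, 0.0, 1.0]] [[0.408, -0.87, -0.276, 0.183], [0.913, 0.388, 0.127, 0.602], [-0.003, -0.304, 0.953, 0.373], [0.0, 0.0, 0.0, 1.0]]
R [[-0.913  0.408 -0.001]
 [ 0.408  0.913 -0.001]
 [ 0.    -0.002 -1.   ]]
cam in tool [ 0.0784 -0.0007 -0.1425]
[[ 0.     0.953  0.304]
 [ 1.    -0.     0.001]
 [ 0.001  0.304 -0.953]]
turn deg [ -0.08907921  -0.02784425 -23.41043522]
shift cm [-36.90063177 -29.84013243  -2.92394966]
```

View pics/b_wrist.png

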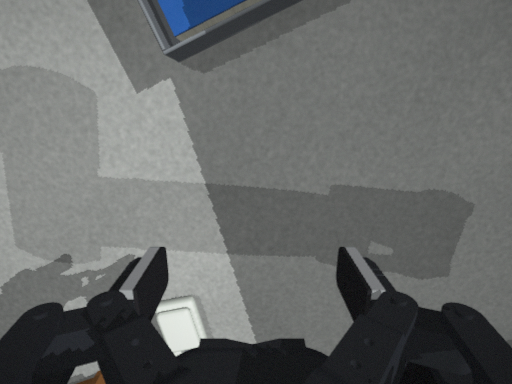

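```bash
cat > plan.py <<'E'
import sys
from h import *
from station import ctrl
from scipy.spatial.transform import Rotation as Ro
def plan(p,psi):
    o=ctrl.get_obs(); R=Ro.from_rotvec(o["tool_rot"]).as_matrix(); c,s=np.cos(psi),np.sin(psi)
    G=np.c_[[c,s,0],[s,-c,0],[0,0,-1]]
    print("t",o["t"],"pos",o["tool_pos"].round(4),"F",o["contact_force"].round(2),"open",round(o["opening"],4))
    print("shift cm",(R.T@(np.array(p)-o["tool_pos"])*100).round(2),"turn deg",np.degrees(Ro.from_matrix(R.T@G).as_rotvec()).round(2))
if __name__=="__main__": plan([float(a) for a in sys.argv[1:4]],np.radians(float(sys.argv[4])))
E
python3 plan.py .55 .147 .25 -.7
```

```text
t 0.15 pos [0.2551 0.5701 0.2303] F [-0.46  0.15  0.56] open 0.0855
shift cm [-44.2  -26.57  -1.93] turn deg [-4.0000e-02  1.2000e-01  1.5659e+02]
```

Emit:
{"api": "play_rows", "payload": {"motion": [[[-0.2, -11, -6.6, -2, 0, 0, 30], [-0.2, -22, -13, -2, 0, 0, 70], [-0.2, -33, -20, -2, 0, 0, 110], [-0.2, -44.2, -26.6, -2, 0, 0, 156.6], [-0.2, -44.2, -26.6, -2, 0, 0, 156.6], [-0.2, -44.2, -26.6, -2, 0, 0, 156.6], [-0.2, -44.2, -26.6, -2, 0, 0, 156.6], [-0.2, -44.2, -26.6, -2, 0, 0, 156.6], [-0.2, -44.2, -26.6, -2, 0, 0, 156.6], [-0.2, -44.2, -26.6, -2, 0, 0, 156.6], [-0.2, -44.2, -26.6, -2, 0, 0, 156.6], [-0.2, -44.2, -26.6, -2, 0, 0, 156.6], [-0.2, -44.2, -26.6, -2, 0, 0, 156.6], [-0.2, -44.2, -26.6, -2, 0, 0, 156.6], [-0.2, -44.2, -26.6, -2, 0, 0, 156.6], [-0.2, -44.2, -26.6, -2, 0, 0, 156.6], [-0.2, -44.2, -26.6, -2, 0, 0, 156.6], [-0.2, -44.2, -26.6, -2, 0, 0, 156.6], [-0.2, -44.2, -26.6, -2, 0, 0, 156.6], [-0.2, -44.2, -26.6, -2, 0, 0, 156.6]]]}}

```text
t: 2.65
tool_pos: [0.5499, 0.1467, 0.2507]
tool_rot: [3.14, -0.019, -0.001]
contact_force: [0.3, -0.4, 0.2]
opening: 0.0514
```

```bash
python3 look.py c wrist; python3 plan.py .55 .147 .25 -.7
```

```text
wrist dict_keys(['color', 'mtx', 'T']) [[291.9, 0.0, 251.8], [0.0, 291.9, 193.2], [0.0, 0.0, 1.0]] [[-0.012, 0.952, 0.305, 0.627], [-1.0, -0.012, -0.001, 0.146], [0.003, -0.305, 0.952, 0.393], [0.0, 0.0, 0.0, 1.0]]
t 2.7 pos [0.5499 0.1467 0.2507] F [-0.36  0.62  1.31] open 0.0513
shift cm [ 0.01 -0.03  0.07] turn deg [0.08 0.04 0.  ]
```

View pics/c_wrist.png

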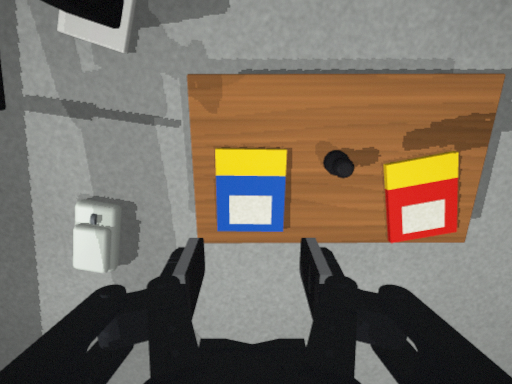

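The wrist view shows everything needed: step front edge along row 74 (cols 188–504), blue plate at cols 215–288, rows 150–232, border near row 176, step rear edge on row 242.

```bash
cat > meas.py <<'E'
import sys
from h import *
def fit(P):
    vx,vy,x,y=cv2.fitLine(P[:,:2].astype(np.float32),cv2.DIST_HUBER,0,1e-4,1e-4).ravel(); return np.array([x,y]),np.array([vx,vy])*(1 if vy>0 else -1)
def edge_pts(g,cols,r0,r1,sign):
    # subpixel row of strongest gradient of sign along each column
    out=[]
    for c in cols:
        s=g[r0:r1,c]; dd=np.gradient(s)*sign; i=int(np.argmax(dd))
        if 0<i<len(dd)-1:
            a,b,e=dd[i-1],dd[i],dd[i+1]; k=i+.5*(a-e)/(a-2*b+e+1e-9)
            out.append((c,r0+k))
    return np.array(out)
def meas(n,ecols,er,bcols,br,tail=None,z=.068):
    d=load(n); im=cv2.GaussianBlur(d["color"].astype(np.float32),(0,0),.7)
    sat=im[:,:,0]-im[:,:,2]            # R-B: high on wood/yellow, low on desk/blue
    E=fit(cast(d,edge_pts(sat,ecols,*er,1),.06))
    B=fit(cast(d,edge_pts(sat,bcols,*br,-1),z))
    nrm=np.array([E[1][1],-E[1][0]])
    print(n,"edge pt",E[0].round(4),"yaw",np.degrees(np.arctan2(-E[1][0],E[1][1])).round(2),"| border mid",B[0].round(4),"yaw",np.degrees(np.arctan2(-B[1][0],B[1][1])).round(2),"| border ahead of edge mm",((B[0]-E[0])@nrm*1000).round(2))
    if tail:
        Tl=fit(cast(d,edge_pts(sat,tail[0],*tail[1],1),z)); print("  tail",Tl[0].round(4),"yaw",np.degrees(np.arctan2(-Tl[1][0],Tl[1][1])).round(2))
E
python3 - <<'E'
from meas import *
meas("c_wrist",range(230,430),(66,82),range(220,284),(168,184),(range(220,282),(224,238)))
# scene/top edge cross-check
d=load("c_wrist"); m=masks(d)
for k in("yellow","blue"):
    for c in blobs(m[k],200)[:2]:
        P=cast(d,c[:,0,:]+0.,.068)[:,:2].astype(np.float32);R=cv2.minAreaRect(P);print(k,np.round(R[0],4),np.round(R[1],4),R[2])
E
```

```text
c_wrist edge pt [0.6526 0.0679] yaw -0.52 | border mid [0.5446 0.1507] yaw -1.31 | border ahead of edge mm -108.75
  tail [0.4745 0.1483] yaw -1.27
yellow [ 0.5481 -0.0473] [0.032  0.0839] 10.302115440368652
yellow [0.5603 0.1471] [0.0806 0.0306] 87.91535186767578
blue [0.5098 0.1483] [0.0793 0.0678] 89.23562622070312
```

```bash
python3 plan.py .456 .148 .068 -.52
```

```text
t 2.7 pos [0.5499 0.1467 0.2507] F [-0.36  0.62  1.31] open 0.0513
shift cm [-9.37 -0.04 18.28] turn deg [ 0.08  0.04 -0.18]
```

Emit:
{"api": "play_rows", "payload": {"motion": [[[-0.2, -5, 0, 0, 0, 0, -0.2], [-0.2, -9.4, 0, 2, 0, 0, -0.2], [-0.2, -9.4, 0, 7, 0, 0, -0.2], [-0.2, -9.4, 0, 12, 0, 0, -0.2], [-0.2, -9.4, 0, 15, 0, 0, -0.2], [-0.2, -9.4, 0, 17, 0, 0, -0.2], [-0.2, -9.4, 0, 17.7, 0, 0, -0.2], [-0.2, -9.4, 0, 17.9, 0, 0, -0.2], [-0.2, -9.4, 0, 17.9, 0, 0, -0.2]]]}}

```text
t: 3.82
tool_pos: [0.4565, 0.1478, 0.0728]
tool_rot: [3.14, -0.014, 0.001]
contact_force: [-0.1, -0.4, 0.2]
opening: 0.0515
```

```bash
python3 look.py d wrist scene; python3 plan.py .456 .148 .062 -.52
```

```text
wrist dict_keys(['color', 'mtx', 'T']) [[291.9, 0.0, 251.8], [0.0, 291.9, 193.2], [0.0, 0.0, 1.0]] [[-0.009, 0.953, 0.303, 0.533], [-1.0, -0.009, -0.001, 0.147], [0.002, -0.303, 0.953, 0.215], [0.0, 0.0, 0.0, 1.0]]
scene dict_keys(['color', 'mtx', 'T']) [[418.2, 0.0, 254.9], [0.0, 418.2, 190.8], [0.0, 0.0, 1.0]] [[0.091, -0.585, 0.806, 1.473], [0.996, 0.066, -0.065, -0.082], [-0.016, 0.808, 0.589, 0.73], [0.0, 0.0, 0.0, 1.0]]
t 3.925 pos [0.4565 0.1478 0.0729] F [-0.34  0.    0.04] open 0.0511
shift cm [-0.06 -0.02  1.09] turn deg [ 0.06 -0.07  0.02]
```

View pics/d_wrist.png

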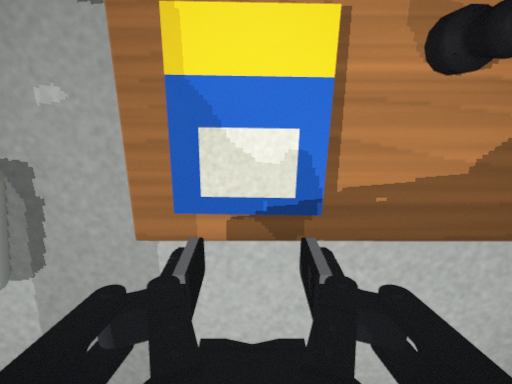

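Fingers sit behind the plate's tail (tail row 214, tips row 238) and are centred on it (fingers at cols 195/310, plate 175–322). I'll lower them gently until the step is felt.

Emit:
{"api": "play_rows", "payload": {"motion": [[[-0.2, 0, 0, 0.3, 0, 0, 0], [-0.2, 0, 0, 0.6, 0, 0, 0], [-0.2, 0, 0, 0.7, 0, 0, 0], [-0.2, 0, 0, 0.8, 0, 0, 0], [-0.2, 0, 0, 0.8, 0, 0, 0]]]}}

```text
t: 4.55
tool_pos: [0.4565, 0.1478, 0.0648]
tool_rot: [3.14, -0.014, 0.002]
contact_force: [-0.3, 0.6, -0.7]
opening: 0.0515
```

Emit:
{"api": "play_rows", "payload": {"motion": [[[-0.2, 0, 0, 0.1, 0, 0, 0], [-0.2, 0, 0, 0.2, 0, 0, 0], [-0.2, 0, 0, 0.2, 0, 0, 0]]]}}

```text
t: 4.92
tool_pos: [0.4564, 0.1477, 0.0626]
tool_rot: [3.14, -0.014, 0.001]
contact_force: [0.5, -0.0, -0.1]
opening: 0.051
```

Emit:
{"api": "play_rows", "payload": {"motion": [[[-0.2, 0, 0, 0.1, 0, 0, 0], [-0.2, 0, 0, 0.2, 0, 0, 0], [-0.2, 0, 0, 0.2, 0, 0, 0]]]}}

```text
t: 5.3
tool_pos: [0.4563, 0.1477, 0.0605]
tool_rot: [3.14, -0.014, 0.001]
contact_force: [0.1, 0.4, -0.8]
opening: 0.0514
```

Emit:
{"api": "play_rows", "payload": {"motion": [[[-0.2, 0, 0, 0.1, 0, 0, 0], [-0.2, 0, 0, 0.2, 0, 0, 0], [-0.2, 0, 0, 0.2, 0, 0, 0]]]}}

```text
t: 5.68
tool_pos: [0.4562, 0.1477, 0.0583]
tool_rot: [3.14, -0.014, 0.0]
contact_force: [-0.4, 0.6, 0.1]
opening: 0.0512
```

```bash
python3 look.py e wrist
```

```text
wrist dict_keys(['color', 'mtx', 'T']) [[291.9, 0.0, 251.8], [0.0, 291.9, 193.2], [0.0, 0.0, 1.0]] [[-0.009, 0.953, 0.304, 0.533], [-1.0, -0.009, -0.0, 0.147], [0.002, -0.304, 0.953, 0.201], [0.0, 0.0, 0.0, 1.0]]
```

View pics/e_wrist.png

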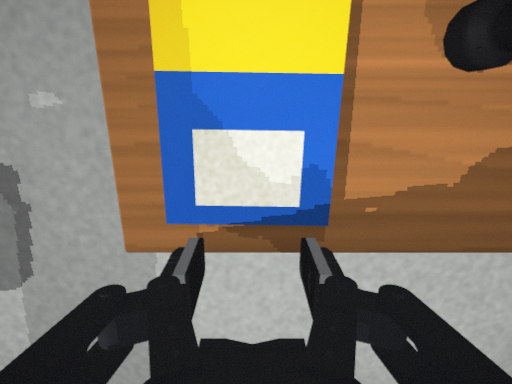

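The tips are still about 9 mm behind the tail and, from their pixel spacing, near z≈0.064. I'll probe further in 1 mm steps.

Emit:
{"api": "play_rows", "payload": {"motion": [[[-0.2, 0, 0, 0.1, 0, 0, 0], [-0.2, 0, 0, 0.1, 0, 0, 0]]]}}

```text
t: 5.98
tool_pos: [0.4561, 0.1477, 0.0573]
tool_rot: [3.14, -0.014, 0.0]
contact_force: [-0.3, -0.6, -0.2]
opening: 0.051
```

Emit:
{"api": "play_rows", "payload": {"motion": [[[-0.2, 0, 0, 0.1, 0, 0, 0], [-0.2, 0, 0, 0.1, 0, 0, 0]]]}}

```text
t: 6.22
tool_pos: [0.4563, 0.1477, 0.0568]
tool_rot: [3.14, -0.013, 0.0]
contact_force: [-1.5, -0.3, 3.3]
opening: 0.0515
```

Contact at TCP z≈0.0568. I'll raise 2.5 mm so the tips sit between the step and the plate's top, then push slowly, stopping short.

Emit:
{"api": "play_rows", "payload": {"motion": [[[-0.2, 0, 0, -0.25, 0, 0, 0], [-0.2, 0, 0, -0.25, 0, 0, 0], [-0.2, 0.4, 0, -0.25, 0, 0, 0], [-0.2, 0.8, 0, -0.25, 0, 0, 0], [-0.2, 1.2, 0, -0.25, 0, 0, 0], [-0.2, 1.7, 0, -0.25, 0, 0, 0], [-0.2, 2.2, 0, -0.25, 0, 0, 0], [-0.2, 2.7, 0, -0.25, 0, 0, 0], [-0.2, 3.2, 0, -0.25, 0, 0, 0], [-0.2, 3.6, 0, -0.25, 0, 0, 0], [-0.2, 3.9, 0, -0.25, 0, 0, 0], [-0.2, 4.0, 0, -0.25, 0, 0, 0], [-0.2, 4.0, 0, -0.25, 0, 0, 0]]]}}

```text
t: 7.85
tool_pos: [0.4965, 0.1474, 0.0594]
tool_rot: [3.14, -0.014, 0.001]
contact_force: [0.3, 0.5, 0.8]
opening: 0.0513
```

```bash
python3 look.py f wrist
```

```text
wrist dict_keys(['color', 'mtx', 'T']) [[291.9, 0.0, 251.8], [0.0, 291.9, 193.2], [0.0, 0.0, 1.0]] [[-0.009, 0.953, 0.303, 0.573], [-1.0, -0.009, -0.0, 0.147], [0.002, -0.303, 0.953, 0.202], [0.0, 0.0, 0.0, 1.0]]
```

View pics/f_wrist.png

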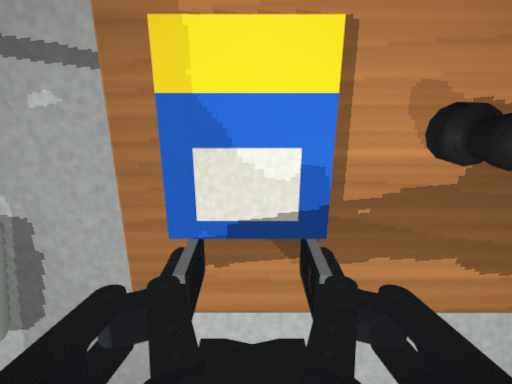

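The plate moves with the fingers and has squared up (tail row 239, border row 93 level across cols 157–341).

Run:
```python
from meas import *
d=load("f_wrist"); im=cv2.GaussianBlur(d["color"].astype(np.float32),(0,0),.7); s=im[:,:,0]-im[:,:,2]
B=fit(cast(d,edge_pts(s,range(165,335),85,102,-1),.068)); print(B[0].round(4),np.degrees(np.arctan2(-B[1][0],B[1][1])))
```

```text
[0.5766 0.1437] -0.49823245
```

Emit:
{"api": "play_rows", "payload": {"motion": [[[-0.2, 0.3, 0, 0, 0, 0, 0], [-0.2, 0.7, 0, 0, 0, 0, 0], [-0.2, 1.2, 0, 0, 0, 0, 0], [-0.2, 1.7, 0, 0, 0, 0, 0], [-0.2, 2.2, 0, 0, 0, 0, 0], [-0.2, 2.7, 0, 0, 0, 0, 0], [-0.2, 3.2, 0, 0, 0, 0, 0], [-0.2, 3.7, 0, 0, 0, 0, 0], [-0.2, 4.2, 0, 0, 0, 0, 0], [-0.2, 4.7, 0, 0, 0, 0, 0], [-0.2, 5.2, 0, 0, 0, 0, 0], [-0.2, 5.7, 0, 0, 0, 0, 0], [-0.2, 6.1, 0, 0, 0, 0, 0], [-0.2, 6.4, 0, 0, 0, 0, 0], [-0.2, 6.5, 0, 0, 0, 0, 0], [-0.2, 6.5, 0, 0, 0, 0, 0]]]}}

```text
t: 9.9
tool_pos: [0.5616, 0.1469, 0.0595]
tool_rot: [3.14, -0.014, 0.002]
contact_force: [-0.4, 0.4, -0.8]
opening: 0.051
```

```bash
python3 look.py g wrist
```

```text
wrist dict_keys(['color', 'mtx', 'T']) [[291.9, 0.0, 251.8], [0.0, 291.9, 193.2], [0.0, 0.0, 1.0]] [[-0.009, 0.953, 0.303, 0.638], [-1.0, -0.009, -0.0, 0.146], [0.002, -0.303, 0.953, 0.202], [0.0, 0.0, 0.0, 1.0]]
```

View pics/g_wrist.png

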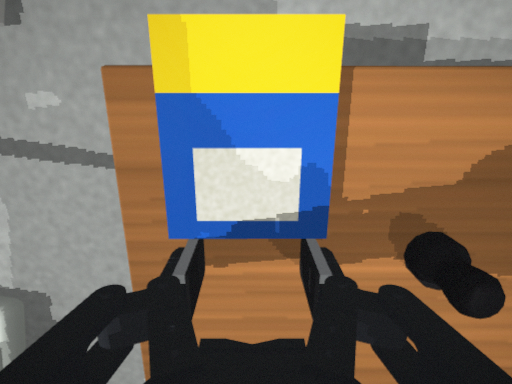

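The edge shows at row 66, the border at row 93, and the plate is square with its band partly overhanging. The edge and border can now be measured in one picture.

Run:
```python
from meas import *
meas("g_wrist",list(range(110,145))+list(range(365,505)),(58,75),range(165,335),(85,102))
```

```text
g_wrist edge pt [0.6526 0.0637] yaw -0.59 | border mid [0.6418 0.1546] yaw -0.49 | border ahead of edge mm -11.72
```

Emit:
{"api": "play_rows", "payload": {"motion": [[[-0.2, 0.2, 0, 0, 0, 0, 0], [-0.2, 0.5, 0, 0, 0, 0, 0], [-0.2, 0.8, 0, 0, 0, 0, 0], [-0.2, 1.0, 0, 0, 0, 0, 0], [-0.2, 1.0, 0, 0, 0, 0, 0], [-0.2, 1.0, 0, 0, 0, 0, 0]]]}}

```text
t: 10.7
tool_pos: [0.5717, 0.1468, 0.0596]
tool_rot: [3.14, -0.014, 0.002]
contact_force: [-0.1, 0.5, 1.1]
opening: 0.0513
```

```bash
python3 look.py i wrist >/dev/null
python3 - <<'E'
from meas import *
meas("i_wrist",list(range(112,146))+list(range(365,505)),(80,98),range(165,335),(85,102))
E
```

```text
i_wrist edge pt [0.6531 0.1045] yaw -0.58 | border mid [0.652  0.1352] yaw -0.49 | border ahead of edge mm -1.41
```

View pics/i_wrist.png

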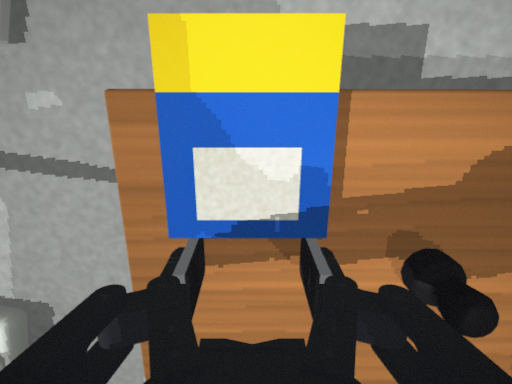

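1.4 mm remain, so one last nudge, then back off and rise.

Emit:
{"api": "play_rows", "payload": {"motion": [[[-0.2, 0.07, 0, 0, 0, 0, 0], [-0.2, 0.14, 0, 0, 0, 0, 0], [-0.2, 0.14, 0, 0, 0, 0, 0], [-0.2, 0.14, 0, 0, 0, 0, 0]]]}}

```text
t: 11.25
tool_pos: [0.573, 0.1468, 0.0596]
tool_rot: [3.14, -0.013, 0.002]
contact_force: [-0.4, 0.9, 0.8]
opening: 0.0513
```

```bash
python3 look.py j wrist >/dev/null
python3 - <<'E'
from meas import *
meas("j_wrist",list(range(115,146))+list(range(365,505)),(83,101),range(165,335),(85,102))
E
```

```text
j_wrist edge pt [0.653  0.0919] yaw -0.59 | border mid [0.6532 0.1453] yaw -0.5 | border ahead of edge mm -0.39
```

Emit:
{"api": "play_rows", "payload": {"motion": [[[-0.2, 0.04, 0, 0, 0, 0, 0], [-0.2, 0.04, 0, 0, 0, 0, 0], [-0.2, 0.04, 0, 0, 0, 0, 0], [-0.2, -0.5, 0, 0, 0, 0, 0], [-0.2, -1.5, 0, -0.5, 0, 0, 0], [-0.2, -2.5, 0, -3, 0, 0, 0], [-0.2, -2.5, 0, -7, 0, 0, 0], [-0.2, -2.5, 0, -11, 0, 0, 0], [-0.2, -2.5, 0, -12, 0, 0, 0], [-0.2, -2.5, 0, -12, 0, 0, 0], [-0.2, -2.5, 0, -12, 0, 0, 0]]]}}

```text
t: 12.68
tool_pos: [0.5466, 0.147, 0.1773]
tool_rot: [3.14, -0.013, -0.003]
contact_force: [0.1, -0.4, 0.3]
opening: 0.0512
```

```bash
python3 look.py k wrist scene top>/dev/null
```

```text
(no output)
```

View pics/k_wrist.png

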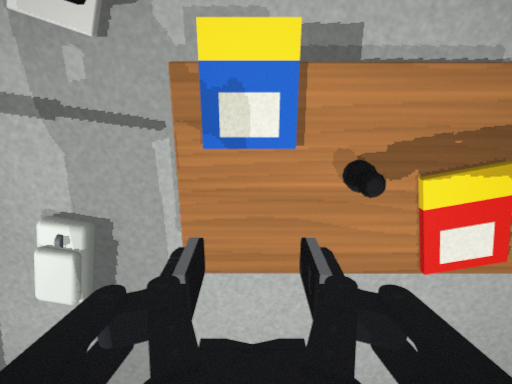

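View pics/k_scene.png

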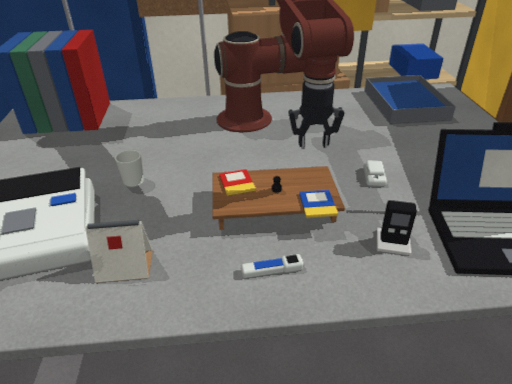

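The plate now lies free with its border (row 60) on the edge line (row 61–62), and the scene view shows only the yellow overhanging. I'll measure from the new viewpoints.

Run:
```python
from meas import *
meas("k_wrist",list(range(174,192))+list(range(370,505)),(53,70),range(203,297),(52,70))
for n in("a_top","k_top"):
    d=load(n); m=masks(d)
    for k in("yellow","red"):
        for c in blobs(m[k]):
            u=cv2.minAreaRect(c)[0]
            if 150<u[0]<310 and 130<u[1]<230: print(n,k,np.round(u,1),cast(d,u,.068)[0,:2].round(4))
meas("k_top",list(range(222,288)),(153,163),range(194,218),(152,163))
d=load("k_scene"); im=cv2.GaussianBlur(d["color"].astype(np.float32),(0,0),.7); s=im[:,:,0]-im[:,:,2]
B=fit(cast(d,edge_pts(s,range(305,334),202,215,1),.068)); print("scene border",B[0].round(4),np.degrees(np.arctan2(-B[1][0],B[1][1])).round(2))
```

```text
k_wrist edge pt [0.652  0.0183] yaw -0.61 | border mid [0.6535 0.1541] yaw -0.48 | border ahead of edge mm 0.1
a_top yellow [266.9 191.1] [ 0.5493 -0.0486]
a_top yellow [205.  185.5] [0.5632 0.1467]
a_top red [269.6 207.5] [ 0.4973 -0.0576]
k_top yellow [266.9 191.1] [ 0.5493 -0.0486]
k_top red [269.7 207.5] [ 0.4974 -0.0579]
k_top edge pt [ 0.6523 -0.0075] yaw -0.96 | border mid [0.6507 0.1554] yaw 7.14 | border ahead of edge mm -4.31
scene border [0.6524 0.146 ] -0.78
```

The wrist view gives +0.1 mm and 0.1° against the edge. The top view disagrees and its band blob is missing, so I'll check that picture.

```bash
python3 -c "
import cv2;a=cv2.imread('pics/k_top.png')[120:240,160:310];cv2.imwrite('pics/k_topz.png',cv2.resize(a,None,fx=4,fy=4,interpolation=0))"
```

```text
(no output)
```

View pics/k_topz.png

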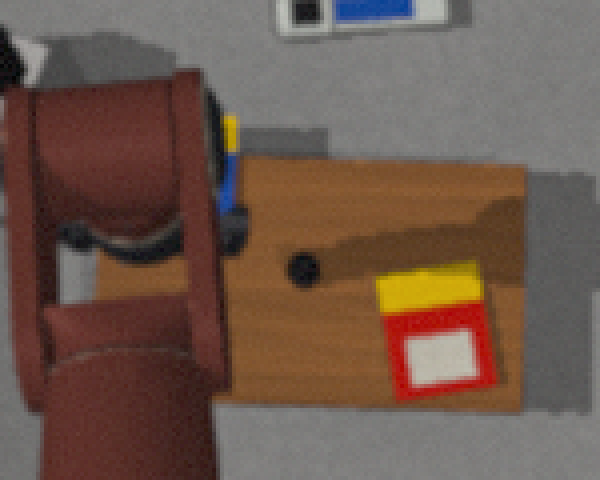

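The arm hides the plate in the top view (only a sliver near zoomed (230,135) shows), so that reading is invalid. I'll draw the arm back and look again.

Emit:
{"api": "play_rows", "payload": {"motion": [[[-0.2, -3, 0, -4, 0, 0, 0], [-0.2, -8, 0, -6, 0, 0, 0], [-0.2, -13, 0, -6, 0, 0, 0], [-0.2, -17, 0, -6, 0, 0, 0], [-0.2, -17, 0, -6, 0, 0, 0], [-0.2, -17, 0, -6, 0, 0, 0]]]}}

```text
t: 13.58
tool_pos: [0.3774, 0.1485, 0.2376]
tool_rot: [3.14, -0.014, -0.003]
contact_force: [0.2, -0.3, -0.1]
opening: 0.0511
```

```bash
python3 look.py l top scene>/dev/null
python3 - <<'E'
from meas import *
meas("l_top",list(range(222,288)),(153,163),range(197,217),(153,163))
import cv2
a=cv2.imread('pics/l_top.png')[120:240,160:310];cv2.imwrite('pics/l_topz.png',cv2.resize(a,None,fx=4,fy=4,interpolation=0))
d=load("l_top");m=masks(d)
for k in("yellow","red"):
    for c in blobs(m[k]):
        u=cv2.minAreaRect(c)[0]
        if 150<u[0]<310 and 130<u[1]<230: print(k,np.round(u,1),cast(d,u,.068)[0,:2].round(4))
E
```

```text
l_top edge pt [ 0.6523 -0.0075] yaw -0.96 | border mid [0.6551 0.1533] yaw -0.36 | border ahead of edge mm 0.06
yellow [266.9 191.1] [ 0.5492 -0.0483]
yellow [206. 153.] [0.6694 0.1479]
red [269.6 207.6] [ 0.4969 -0.0577]
```

View pics/l_topz.png

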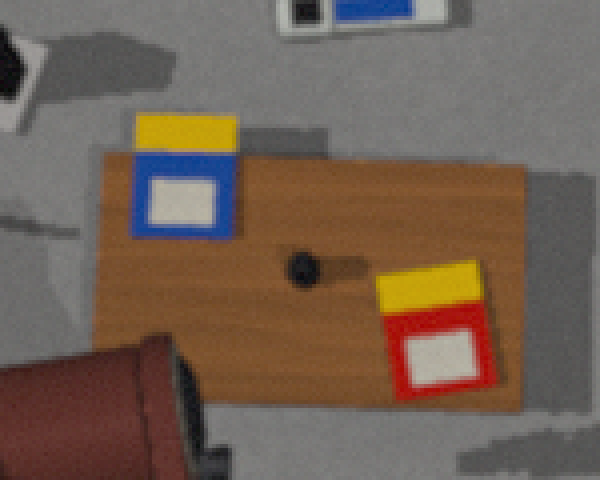

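The clear top view confirms it: only the yellow band overhangs, the border is on the edge (+0.06 mm), and the red plate and stamp have not moved.

```bash
python3 -c "
from station import ctrl
print(ctrl.finish_job())"
```

```text
the job is handed in; nothing more can be done
None
```

I slid the blue plate about 109 mm along the step by pushing its rear edge with both fingertips, without gripping or lifting it. I then backed the arm clear and handed the job in at about 13.7 s of robot time.

**Border on the edge:**
- The wrist camera puts the blue/yellow border 0.1 mm past the step's front edge, with about 0.1° between them.
- The unobstructed top view gives 0.06 mm. Its angle is less certain: it shows a 0.6° difference, at about 2.7 mm per pixel.
- The scene camera puts the border about 1 mm further back, which is within its 2 mm calibration.

**One reading discarded:** an earlier top-view measurement read −4.3 mm, but the arm was hiding the plate. I moved the arm back and measured again.

**Everything else:**
- The red plate measures in the same place as before to within about 0.5 mm.
- The stamp and the other objects look unmoved.
- The highest force I read was about 3 N, when the fingertips felt for the step's top.

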